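# Gauge a box-section offcut with the flip stop

### The job

Set up the copper box-section offcut for cutting: swing the yellow flip stop fully down in front of the jig's fence, then lay the offcut lengthwise on the jig bed, flat against the fence and with its end butted against the lowered stop, on the side away from the stop's black handle. Then swing the stop back up, at least to upright, leaving the offcut where it was gauged, and do not disturb the tape roll, the jar or the wax block.

Things in the scene. Friction and masses are not known exactly. Their poses are not given: they have to be found in the camera images.
- jig: fixed aluminium cut-off jig: bed 84 (x) x 260 (y) x 10 mm thick, with a dark steel fence along its far (+x) side, 15 mm thick, its front face at x = +25 mm of this frame, its top 22 mm above the worktop (12 mm above the bed). A narrow saw gap cuts the fence. Origin: centre of the underside, on the worktop; y runs along the fence
- stop: fixed grey saddle of the flip stop, clamped over the fence; where along the fence varies. Same axes as the jig. Origin: on the fence's front face, at bed level, in the gauge plane (the plane of the stop blade's +y face). The offcut belongs on the +y side; butted, its middle lies at x = -20, y = +65, z = +20 mm here. The saddle lies between y = -38 and -4 mm, 60 mm high above the bed
- stop_arm (a joint): angle of the yellow stop arm: 0 = fully down (end stop; arm level, its blade hanging to 5 mm above the bed just in front of the fence), pi/2 = upright, 1.9 = fully back (end stop). The hinge is stiff and the arm stays at any angle it is left at; it takes about 1 to 2 N at the handle. It starts up
- stop_hinge (a point): point on the hinge axis, in the handle's middle plane: 13 mm behind the fence's front face, 50 mm above the bed. The axis runs along the stop's y
- stop_handle (a point): middle of the round black handle of the stop arm, 14 mm diameter, 52 mm long, parallel to the hinge axis and 70 mm from it, at the arm's free end, sticking out to -y (free length from y = -34 to -86 mm of the stop's frame, this point at y = -60). With the arm at angle q it lies at x = -70 cos q, z = +70 sin q mm from stop_hinge in the stop's axes
- bar: loose copper-coloured square box-section offcut, 40 x 40 x 130 mm, walls 3 mm, open at both ends, about 0.2 kg; long axis = its y. Origin: centre of its underside. Starts lying on the worktop
- bar_mid (a point): centre of the offcut (20 mm above its underside), axes as bar; y is its long axis
- tape_roll: loose roll of masking tape lying flat, 68 mm diameter, 19 mm high; origin centre of underside; a bystander
- flux_jar: loose closed cream jar, 50 mm diameter, 51 mm high; origin centre of underside; a bystander
- wax_block: loose black block with coloured wax pieces on it, 49 x 34 x 82 mm; origin centre of underside; a bystander

How it is judged:
By the outcome, as a careful person would: the job done as asked, in the order asked, and still so for the second after the job is handed in, with the robot touching nothing.
It also fails if it takes over 67 s, if anything falls off the work surface, if the arm or the gripper's body presses on something with over 40 N, if the wrist force passes 120 N, or if a joint passes its speed limit or range.

### The arm

A 6-joint arm with a two-finger parallel gripper is mounted at the origin on a cart in front of the work surface, level with it; the furniture and walls round the work are solid. World frame = base frame: x ahead of the robot, y to its left, z up, the work surface at z = 0. Lengths are in m, angles in rad, forces in N, time in s.
With the tool pointing down it reaches from about 0.325 to 0.925 m from the base axis. Payload 3.1 kg.
Tool frame: the origin (TCP) lies between the finger pads; the fingertips stand 8 mm ahead of it and the grasp point (between the pads) lies 11 mm behind it; x points along the fingers, y is the direction in which the jaws open and shut, and the axes are right-handed (so a half turn about x gives the same grasp; the last joint's range is limited). The gripper opens to 85 mm and grips with 20 to 120 N. Pads are 22 mm wide; open, the fingers measure 114 mm over their backs; the gripper's body (76 mm by 85 mm) begins 54 mm behind the grasp point. The pads swing forward as they close: fully open they stand 13 mm farther back than shut.
Start: joints at [1.051, 0.217, 1.613, -0, 1.311, -0.112], TCP at [0.248, 0.574, 0.239] pointing down, gripper open.
Joint ranges: [-2.75, 2.75], [-0.78, 2.1], [0.31, 2.55], [-1.13, 4.27], [0.13, 2.63], [-2.58, 2.58]. Speed limits (rad/s): [2.79, 2.79, 3.14, 3.14, 3.14, 3.14].

### API

Orientations are given as a unit quaternion [x, y, z, w].
In Python, from cell import manip gives the robot as it stands.
- The arm moves only by the tool apply_moves, never from a script. Its argument "plan" is one flat list of numbers, 5 for each row, row after row: the shift along the tool's x, y, z in mm, then the turn about the tool's x in degrees, then the finger opening in mm, from 0 to 85.4. In form: [tx, ty, tz, yaw, grip, tx, ty, tz, yaw, grip, ...]. A call has exactly 10 rows; each row shifts and turns the commanded pose from where the row before left it, along the tool's axes as they then stand; what a row does not reach is not made up. A row lasts 1/12 s, in which the tool goes at most 41.7 mm and 7.16 degrees, less where a joint would pass 70% of its speed; a pose out of reach is approached as far as the arm can. A call is refused whole if a number of a shift passes 41.7 or a number of a turn 7.16, either way. A call with a gripper value outside its range is refused whole. The fingers move at their own pace and stop on an object; "force" is the grip in N (left out, the last holds). Time passes only in rows, so rows that do not move let the fingers close, or fill a call up. It gives the time, the measured TCP pose, the force and the opening at its end, in the units of the state.
- manip.state(): the state, without advancing time (a new reading comes with each control period).
- manip.capture(name): name is "scene" or "top" or "wrist"; returns a dict with "img" (480x640x3 uint8, red, green, blue), "camera_matrix" (3x3 intrinsics, pixels), "view" (4x4, takes a point from world to camera coordinates). Camera axes: x right, y up, looking along -z (the intrinsics and any distortion apply to the point x, -y, -z); pixel columns grow to the right and rows downward; lengths in m; the calibration is good to about 2 mm. A picture is of the moment at which its call begins. There is no depth.
- manip.job_done(): hands the job in, once; it reports no verdict.
The state is a dict: "clock": time; "joint_positions": joint angles; "dq": joint speeds; "joint_torque": joint torques, N m; "tool_pos": TCP position; "tcp_rot": TCP orientation; "ft_force": force on the tool from outside, world axes, zero at the start; "torque": the same for the moment, N m; "grip_width": opening from 0.0 (shut) to 1.0 (fully open).
Only numpy, scipy, OpenCV 4.12 (cv2) and the standard library are available. Lean on these libraries where they do the work, as an engineer would, in place of code of your own. Each camera call takes 0.05 s, during which the arm holds its last target.

## Working session

There is one attempt and no reset: what is moved stays moved. The work goes in short steps, Python scripts to look and compute and a tool call to move; the robot and the scene stay as the last step left them, time stands still between calls to the robot, and variables do not carry over. Pictures are saved under pics/ and viewed, and the job is handed in when it is done.

Besides the shell and the picture viewer there is one more tool, called as a command line: name --argument value ..., lists and objects as JSON in quotes. apply_moves: Moves the arm, as the interface text tells. Its arguments: {"type":"object","properties":{"plan":{"type":"array"},"force":{"type":"number"}},"required":["plan"]}

```bash
mkdir -p pics
cat > h.py <<'E'
from cell import manip
import numpy as np, cv2
def snap(n,f):
    c=manip.capture(n); cv2.imwrite('pics/'+f,c['img'][:,:,::-1]); np.savez('pics/'+f[:-4],K=c['camera_matrix'],V=c['view'],img=c['img']); return c
def load(f):
    return dict((a,b) for a,b in np.load('pics/'+f+'.npz').items())
def ray(c,u,v):
    K=c['K'];V=c['V']; d=np.linalg.inv(K)@[u,v,1]; d=np.array([d[0],-d[1],-d[2]])
    R=V[:3,:3]; return -R.T@V[:3,3], R.T@d
def onz(c,u,v,z):
    o,d=ray(c,u,v); return o+d*(z-o[2])/d[2]
def proj(c,p):
    q=c['V'][:3,:3]@np.array(p)+c['V'][:3,3]; w=c['K']@[q[0],-q[1],-q[2]]; return w[:2]/w[2]
E
python3 - <<'E'
from h import *
for n in ['scene','top','wrist']:
    c=snap(n,n+'0.png'); print(n,c.keys(),np.round(c['camera_matrix'],1).tolist(),np.round(c['view'],3).tolist())
print(manip.state())
E
```

```text
scene dict_keys(['img', 'camera_matrix', 'view']) [[537.7, 0.0, 320.2], [0.0, 537.7, 229.7], [0.0, 0.0, 1.0]] [[0.824, -0.566, -0.002, -0.415], [0.282, 0.408, 0.868, -0.258], [-0.491, -0.716, 0.496, -0.809], [0.0, 0.0, 0.0, 1.0]]
top dict_keys(['img', 'camera_matrix', 'view']) [[549.8, 0.0, 322.5], [0.0, 549.8, 241.6], [0.0, 0.0, 1.0]] [[-0.0, -1.0, -0.005, 0.104], [0.986, -0.001, 0.167, -0.534], [-0.167, -0.005, 0.986, -1.04], [0.0, 0.0, 0.0, 1.0]]
wrist dict_keys(['img', 'camera_matrix', 'view']) [[337.4, 0.0, 323.2], [0.0, 337.4, 235.8], [0.0, 0.0, 1.0]] [[0.397, 0.918, -0.002, -0.624], [-0.88, 0.38, -0.284, 0.037], [-0.26, 0.115, 0.959, -0.379], [0.0, 0.0, 0.0, 1.0]]
{'clock': 0.15, 'joint_positions': array([ 1.05080994e+00,  2.17626720e-01,  1.61460419e+00, -1.21657674e-05,
        1.31130660e+00, -1.12175736e-01]), 'dq': array([ 0.00060362, -0.0036496 , -0.00662233, -0.00188536, -0.00095065,
        0.00121526]), 'joint_torque': array([ 4.48137089e-04, -3.97455847e+01, -3.04414487e+01, -4.22475648e-05,
        5.91915465e-03,  2.33342365e-05]), 'tool_pos': array([0.2475299 , 0.57320897, 0.2382196 ]), 'tcp_rot': array([ 0.1425298 ,  0.6926675 , -0.14383948,  0.69224792]), 'ft_force': array([-0.60918141,  0.0692789 ,  0.99935746]), 'torque': array([-0.01287576,  0.03059656,  0.01089593]), 'grip_width': 0.9981020923097572}
```

View pics/scene0.png

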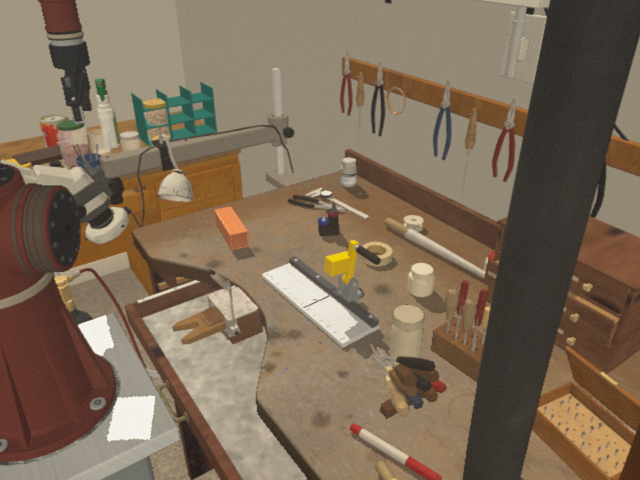

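View pics/top0.png

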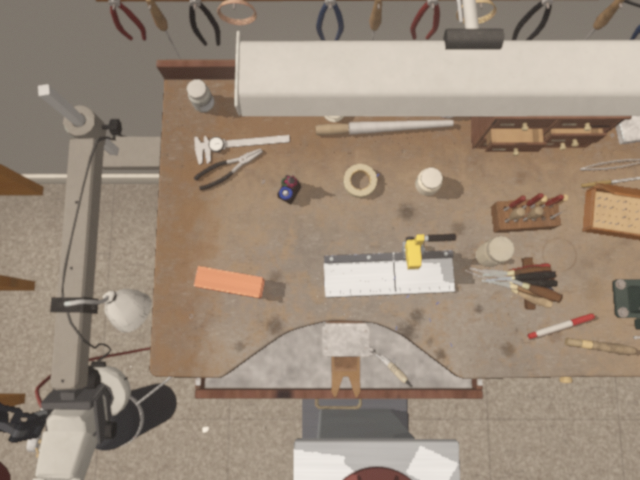

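View pics/wrist0.png

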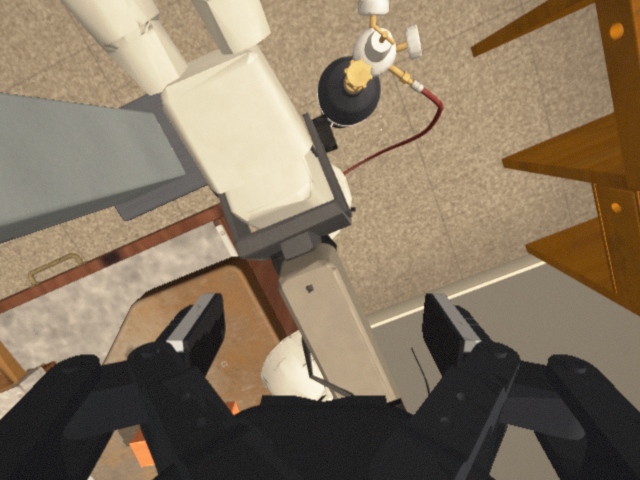

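Run:
```python
from h import *
a=load('top0')['img'][:,:,::-1]; b=load('scene0')['img'][:,:,::-1]
cv2.imwrite('pics/c1.png',cv2.resize(a[215:315,310:470],None,fx=5,fy=5,interpolation=cv2.INTER_CUBIC))
cv2.imwrite('pics/c2.png',cv2.resize(b[230:350,250:410],None,fx=5,fy=5,interpolation=cv2.INTER_CUBIC))
cv2.imwrite('pics/c3.png',cv2.resize(a[250:310,180:280],None,fx=6,fy=6,interpolation=cv2.INTER_CUBIC))
```

```text
(no output)
```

View pics/c1.png

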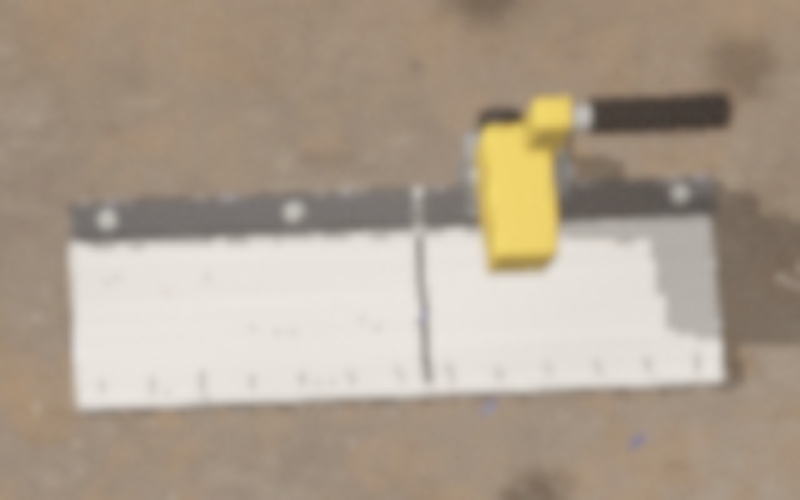

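View pics/c2.png

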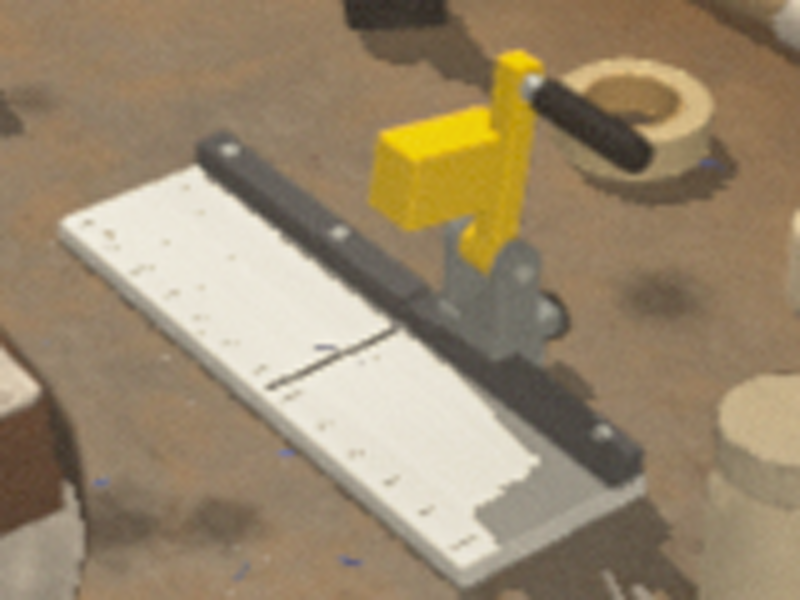

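View pics/c3.png

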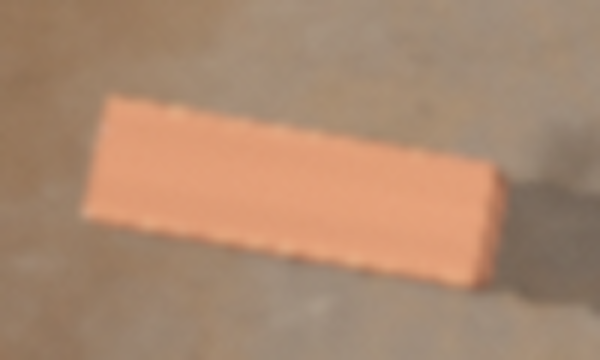

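Run:
```python
from h import *
np.set_printoptions(precision=4,suppress=True)
c=load('top0'); s=load('scene0')
print('cam',ray(c,0,0)[0],ray(s,0,0)[0])
P=lambda x,y,z:onz(c,x/5-.4+310,y/5-.4+215,z)
for n,a in dict(fl=(78,408,.01),fr=(725,382,.01),fenceFL=(70,240,.022),fenceFR=(712,214,.022),fbl=(70,205,.022),fbr=(716,180,.022),gapf=(428,380,.01),hL=(590,115,.13),hR=(730,110,.13)).items(): print(n,P(*a))
S=lambda x,y,z:onz(s,x/5-.4+250,y/5-.4+230,z)
for n,a in dict(fl=(65,228,.01),fr=(465,575,.01),).items(): print('s',n,S(*a))
B=lambda x,y,z:onz(c,x/6-.4+180,y/6-.4+250,z)
q=np.array([B(*a,.04) for a in [(108,95),(83,215),(478,288),(497,165)]]); print(q,q.mean(0))
d=(q[0]+q[1]-q[2]-q[3])/2; print(np.linalg.norm(d),np.degrees(np.arctan2(d[1],d[0])))
# handle triangulate
def tri(p,q):
    o1,d1=ray(c,*p);o2,d2=ray(s,*q)
    t=np.linalg.lstsq(np.c_[d1,-d2],o2-o1,rcond=None)[0]; return (o1+t[0]*d1+o2+t[1]*d2)/2,np.linalg.norm(o1+t[0]*d1-o2-t[1]*d2)
U=lambda x,y:(x/5-.4+310,y/5-.4+215); W=lambda x,y:(x/5-.4+250,y/5-.4+230)
print('h end',tri(U(728,110),W(640,152)));print('h base',tri(U(592,115),W(540,92)))
print('blade front-left corner top',tri(U(490,268),W(378,140)))
for n,(u,v,z) in dict(tape=(360,180,.019),jar=(430,178,.051),wax=(289,190,.082),tall=(500,248,.1)).items(): print(n,onz(c,u,v,z))
```

```text
cam [0.3536 0.0974 1.1152] [ 0.0183 -0.7093  0.6248]
fl [0.4294 0.098  0.01  ]
fr [ 0.4397 -0.1615  0.01  ]
fenceFL [0.4958 0.1011 0.022 ]
fenceFR [ 0.5061 -0.1562  0.022 ]
fbl [0.5099 0.1011 0.022 ]
fbr [ 0.5198 -0.1584  0.022 ]
gapf [ 0.4406 -0.0425  0.01  ]
hL [ 0.5274 -0.0883  0.13  ]
hR [ 0.5291 -0.1392  0.13  ]
s fl [0.4267 0.0915 0.01  ]
s fr [ 0.4371 -0.1638  0.01  ]
[[0.488  0.3494 0.04  ]
 [0.4485 0.3561 0.04  ]
 [0.4247 0.2266 0.04  ]
 [0.4648 0.2211 0.04  ]] [0.4565 0.2883 0.04  ]
0.13103889749824946 79.67524150452425
h end (array([ 0.5281, -0.1376,  0.1315]), np.float64(0.0018918915442788507))
h base (array([ 0.5255, -0.0878,  0.1311]), np.float64(0.003813464360302409))
blade front-left corner top (array([ 0.4754, -0.0543,  0.1108]), np.float64(0.003763179052305572))
tape [0.6676 0.0261 0.019 ]
jar [ 0.6623 -0.1118  0.051 ]
wax [0.6297 0.1679 0.082 ]
tall [ 0.5128 -0.2282  0.1   ]
```

Run:
```python
from h import *
from scipy.spatial.transform import Rotation as R
np.set_printoptions(precision=4,suppress=True)
st=manip.state();M=R.from_quat(st['tcp_rot']).as_matrix();print(M, np.degrees(np.arctan2(M[1,1],M[0,1])))
c=load('top0'); s=load('scene0')
def tri(p,q):
    o1,d1=ray(c,*p);o2,d2=ray(s,*q)
    t=np.linalg.lstsq(np.c_[d1,-d2],o2-o1,rcond=None)[0]; return (o1+t[0]*d1+o2+t[1]*d2)/2,np.linalg.norm(o1+t[0]*d1-o2-t[1]*d2)
print('lamp',tri((127,310),(175,188)), tri((118,289),(163,150)))
print(proj(c,st['tool_pos']),proj(s,st['tool_pos']))
```

```text
[[-0.001   0.3966  0.918 ]
 [-0.0017  0.918  -0.3966]
 [-1.     -0.0019 -0.0002]] 66.63436155741346
lamp (array([0.3999, 0.4763, 0.0605]), np.float64(0.00015317244224154317)) (array([0.4079, 0.4655, 0.1628]), np.float64(0.04993496621788181))
[ 17.6387 404.1944] [ 84.3383 118.4839]
```

Run:
```python
from h import *
b=load('scene0')['img'][:,:,::-1]
cv2.imwrite('pics/c4.png',cv2.resize(b[0:260,0:330],None,fx=2.4,fy=2.3,interpolation=cv2.INTER_CUBIC))
```

```text
(no output)
```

View pics/c4.png

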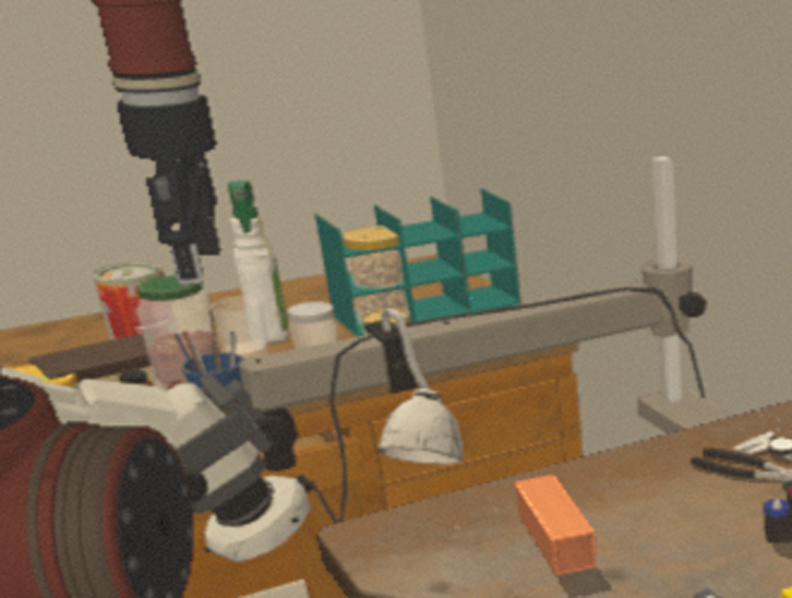

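apply_moves --plan '[-10,0,0,6.4,85,-10,0,0,6.4,85,-10,0,0,6.4,85,-10,0,0,6.4,85,-10,0,0,6.4,85,-10,0,0,6.4,85,0,0,0,6.4,85,0,0,0,6.4,85,0,0,0,6.5,85,0,0,0,6.5,85]' --force 20

```text
clock: 0.98
tool_pos: [0.2477, 0.5735, 0.2988]
tcp_rot: [0.49, 0.509, -0.491, 0.509]
ft_force: [-0.1, -0.1, 0.3]
grip_width: 0.994
```

```bash
cat >> h.py <<'E'
from scipy.spatial.transform import Rotation as R
np.set_printoptions(precision=4,suppress=True)
JC=np.array([.4765,-.030]); JA=np.radians(2.27)
def tojig(p):
    d=np.array(p[:2])-JC; return np.array([d[0]*np.cos(JA)+d[1]*np.sin(JA),-d[0]*np.sin(JA)+d[1]*np.cos(JA)])
def fromjig(q):
    return JC+np.array([q[0]*np.cos(JA)-q[1]*np.sin(JA),q[0]*np.sin(JA)+q[1]*np.cos(JA)])
def st():
    s=manip.state();M=R.from_quat(s['tcp_rot']).as_matrix()
    print('t %.2f'%s['clock'],'tcp',s['tool_pos']*1e3,'yaw %.2f'%np.degrees(np.arctan2(M[1,1],M[0,1])),'tilt',M[:2,0],'jig',tojig(s['tool_pos'])*1e3,'F',s['ft_force'],'w %.1f'%(s['grip_width']*85.4)); return s,M
def goto(p,z):
    s,M=st(); d=np.array([p[0],p[1],z])-s['tool_pos']; print('shift tool mm',M.T@d*1e3)
E
python3 - <<'E'
from h import *
goto(fromjig([.047,-.0845]),.26)
E
```

```text
t 0.98 tcp [247.727  573.5218 298.826 ] yaw 2.11 tilt [-0.0004 -0.0007] jig [-204.6888  612.1095] F [-0.0586 -0.0531  0.272 ] w 84.9
shift tool mm [ 39.2176 253.6198 695.8869]
```

apply_moves --plan '[0,12,34,0,85,0,13,35,0,85,0,13,35,0,85,0,13,35,0,85,0,13,35,0,85,0,13,35,0,85,0,13,35,0,85,0,13,35,0,85,0,13,35,0,85,0,13,35,0,85]'

```text
clock: 1.82
tool_pos: [0.3916, 0.2288, 0.2991]
tcp_rot: [0.489, 0.511, -0.489, 0.511]
ft_force: [0.5, 0.3, 0.3]
grip_width: 1.002
```

apply_moves --plan '[0,13,35,0,85,0,13,35,0,85,0,13,35,0,85,0,13,35,0,85,0,13,35,0,85,0,13,35,0,85,0,13,35,0,85,0,13,35,0,85,0,10,30,0,85,0,10,30,0,50]'

```text
clock: 2.65
tool_pos: [0.53, -0.1058, 0.2989]
tcp_rot: [0.489, 0.51, -0.49, 0.51]
ft_force: [-0.1, 1.1, 0.3]
grip_width: 0.879
```

Run:
```python
from h import *
snap('wrist','w1.png')
goto(fromjig([.047,-.0845]),.26)
```

```text
t 2.70 tcp [ 531.7562 -111.007   298.8557] yaw 2.20 tilt [ 0.0014 -0.0055] jig [ 52.0042 -83.1321] F [ 1.7711 -4.2354  0.0017] w 68.2
shift tool mm [38.8568 -5.0485  1.1593]
```

View pics/w1.png

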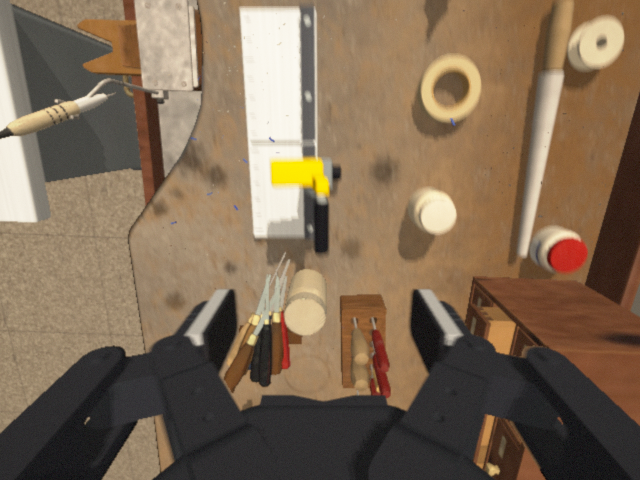

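Run:
```python
from h import *
a=load('w1')['img'][:,:,::-1]
cv2.imwrite('pics/c5.png',cv2.resize(a[0:260,230:350],None,fx=2.3*1.6,fy=2.3,interpolation=cv2.INTER_CUBIC))
cv2.imwrite('pics/c5.png',cv2.resize(a[130:260,230:360],None,fx=4.5,fy=4.5,interpolation=cv2.INTER_CUBIC))
cv2.imwrite('pics/c6.png',cv2.resize(a[0:120,230:350],None,fx=5,fy=5,interpolation=cv2.INTER_CUBIC))
```

```text
(no output)
```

View pics/c5.png

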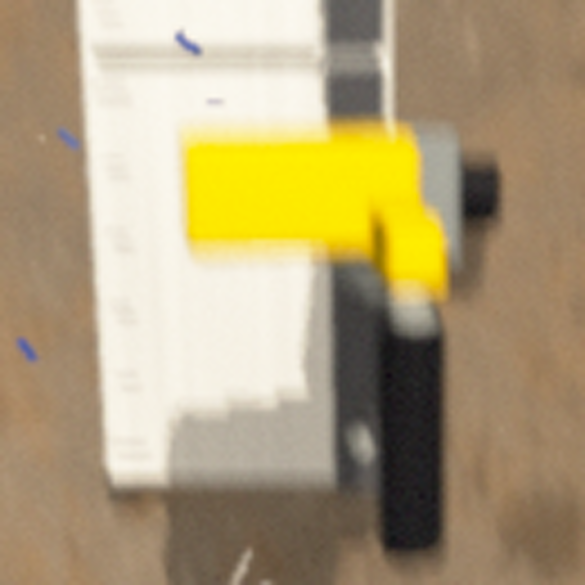

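View pics/c6.png

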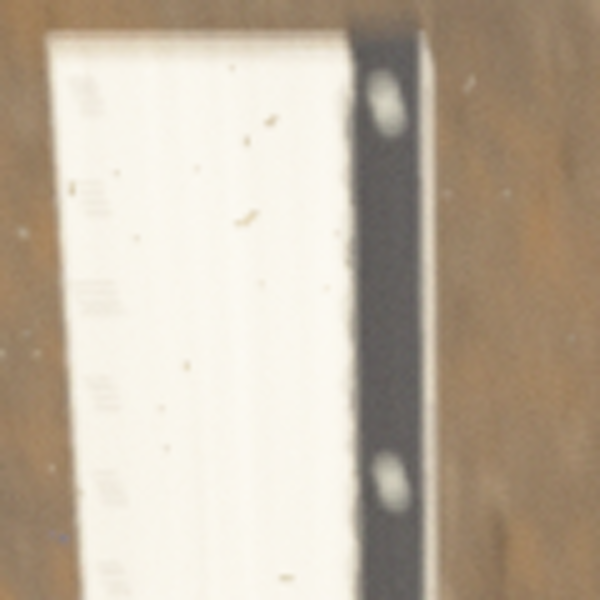

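Run:
```python
from h import *
snap('wrist','w2.png'); st()
a=load('w2')['img'][:,:,::-1]
cv2.imwrite('pics/c7.png',cv2.resize(a[130:260,230:360],None,fx=4.5,fy=4.5,interpolation=cv2.INTER_CUBIC))
cv2.imwrite('pics/c8.png',cv2.resize(a[0:120,230:350],None,fx=5,fy=5,interpolation=cv2.INTER_CUBIC))
```

```text
t 2.75 tcp [ 530.7177 -107.9489  298.724 ] yaw 2.16 tilt [-0.0002 -0.0017] jig [ 51.0877 -80.0353] F [-0.9616 -0.1296 -0.1453] w 61.1
```

View pics/c7.png

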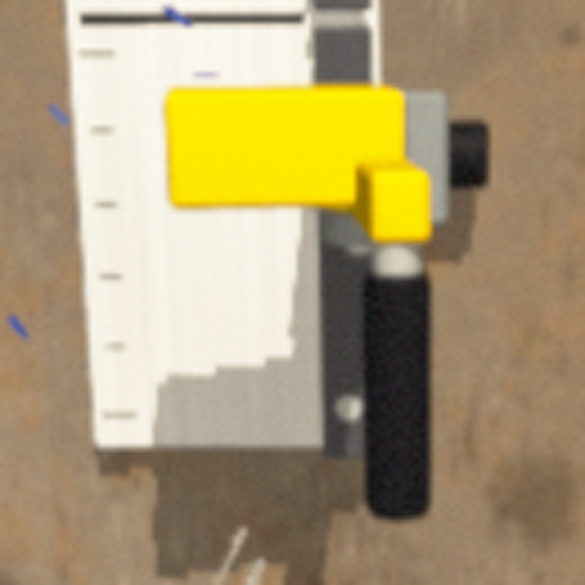

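View pics/c8.png

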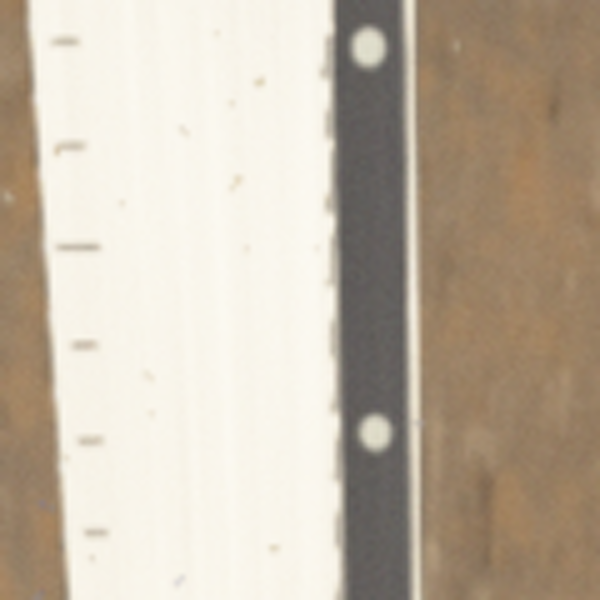

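Run:
```python
from h import *
c=load('w2')
A=lambda x,y,z:onz(c,x/4.5-.4+230,y/4.5-.4+130,z)
B=lambda x,y,z:onz(c,x/5-.4+230,y/5-.4,z)
def sh(n,p): print(n,p,tojig(p)*1e3)
sh('corner near',A(95,447,.01)); sh('bedfront far',B(32,0,.01)); sh('bedfront mid',B(70,600,.01))
sh('fence front',B(333,0,.022)); sh('fence front2',B(343,600,.022)); sh('fence front near',A(323,450,.022))
sh('fence back',B(403,0,.022)); sh('fence back2',B(410,600,.022))
sh('h end',A(398,517,.131)); sh('h base',A(398,275,.131))
sh('blade +y top far corner',A(170,88,.115));sh('blade root',A(404,88,.115)); sh('gap',A(80,19,.01));sh('arm end',A(368,165,.14));
print(ray(c,0,0)[0])
```

```text
corner near [ 0.4399 -0.1604  0.01  ] [ -41.7431 -128.8819]
bedfront far [0.4301 0.0967 0.01  ] [-41.302  128.4345]
bedfront mid [ 0.4347 -0.0259  0.01  ] [-41.6281   5.7569]
fence front [0.4961 0.0953 0.022 ] [ 24.5487 124.4488]
fence front2 [ 0.5002 -0.0238  0.022 ] [23.9433  5.2302]
fence front near [ 0.5065 -0.1554  0.022 ] [  24.9758 -126.4905]
fence back [0.5108 0.0959 0.022 ] [ 39.2486 124.4372]
fence back2 [ 0.5156 -0.0232  0.022 ] [39.3854  5.2128]
h end [ 0.5285 -0.1383  0.131 ] [  47.6395 -110.2766]
h base [ 0.5267 -0.0874  0.131 ] [ 47.9269 -59.3785]
blade +y top far corner [ 0.4791 -0.0537  0.115 ] [  1.6274 -23.7959]
blade root [ 0.5265 -0.0519  0.115 ] [ 49.1286 -23.8543]
gap [ 0.4387 -0.0419  0.01  ] [-38.2202 -10.3914]
arm end [ 0.5204 -0.0652  0.14  ] [ 42.4826 -36.9456]
[ 0.5292 -0.0382  0.433 ]
```

apply_moves --plan '[30,-2,3,0,50,30,0,0,0,50,30,0,0,0,50,30,0,0,0,50,20,0,0,0,50,10,0,0,0,50,0,0,0,0,50,0,0,0,0,50,0,0,0,0,50,0,0,0,0,50]'

```text
clock: 3.58
tool_pos: [0.5297, -0.1073, 0.1516]
tcp_rot: [0.49, 0.509, -0.489, 0.512]
ft_force: [0.3, 0.3, -0.5]
grip_width: 0.581
```

Run:
```python
from h import *
goto(fromjig([.0478,-.0845]),.119)
```

```text
t 3.58 tcp [ 529.6504 -107.294   151.6055] yaw 2.45 tilt [ 0.004  -0.0013] jig [ 50.0472 -79.3385] F [ 0.2565  0.3085 -0.4939] w 49.6
shift tool mm [32.6038 -2.3903  5.1076]
```

apply_moves --plan '[0,-2,5,0,50,11,0,0,0,50,11,0,0,0,40,11,0,0,0,30,0,0,0,0,20,0,0,0,0,10,0,0,0,0,10,0,0,0,0,10,0,0,0,0,10,0,0,0,0,10]' --force 20

```text
clock: 4.42
tool_pos: [0.5241, -0.1112, 0.114]
tcp_rot: [0.489, 0.512, -0.49, 0.509]
ft_force: [-0.3, 0.7, -14.9]
grip_width: 0.156
```

Run:
```python
from h import *
st()
```

```text
t 4.42 tcp [ 524.086  -111.1806  114.0214] yaw 2.44 tilt [-0.0047  0.0017] jig [ 44.3332 -83.0017] F [ -0.2874   0.7376 -14.9266] w 13.4
```

apply_moves --plan '[0,0,0,0,10,0,0,0,0,10,0,0,0,0,10,0,0,0,0,10,0,0,0,0,10,0,0,0,0,10,0,0,0,0,10,0,0,0,0,10,0,0,0,0,10,0,0,0,0,10]'

```text
clock: 5.25
tool_pos: [0.5241, -0.1111, 0.1142]
tcp_rot: [0.489, 0.512, -0.49, 0.509]
ft_force: [-2.6, 2.1, -25.9]
grip_width: 0.153
```

Run:
```python
from h import *
st(); snap('scene','s1.png'); a=load('s1')['img'][:,:,::-1]
cv2.imwrite('pics/c9.png',cv2.resize(a[180:340,230:430],None,fx=4,fy=3.7))
```

```text
t 5.25 tcp [ 524.0886 -111.0975  114.22  ] yaw 2.43 tilt [-0.0048  0.002 ] jig [ 44.3391 -82.9188] F [ -2.6394   2.1227 -25.9009] w 13.0
```

View pics/c9.png

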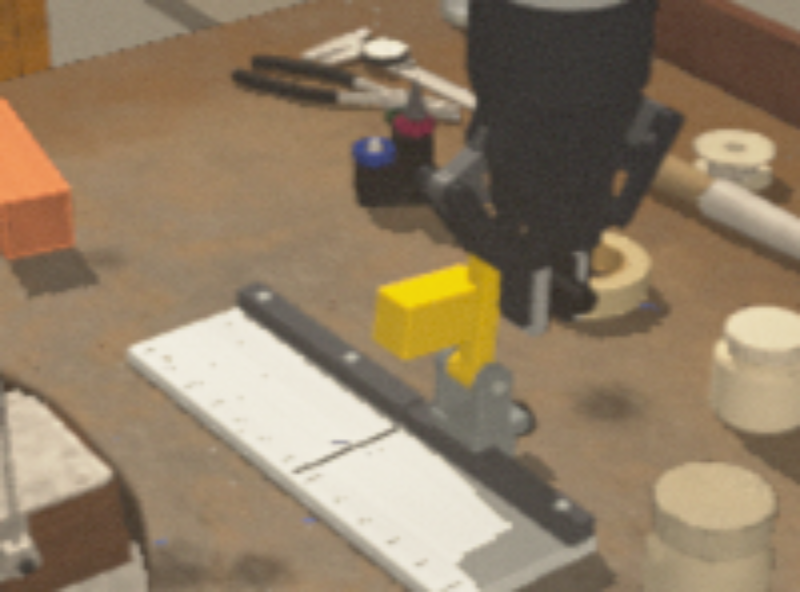

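Run:
```python
import numpy as np
q=np.radians(np.linspace(95,0,21)); x=-70*np.cos(q); z=70*np.sin(q)
x=np.round(x*2)/2; z=np.round(z*2)/2
print([(float(-b),float(a)) for a,b in zip(np.diff(x),np.diff(z))])
```

```text
[(-0.5, -5.5), (-0.0, -6.0), (1.0, -6.0), (1.0, -5.5), (1.5, -5.5), (2.5, -5.5), (2.5, -5.0), (3.0, -5.0), (3.0, -5.0), (4.0, -4.5), (4.0, -4.0), (4.5, -3.5), (4.5, -3.5), (5.0, -3.0), (5.5, -2.5), (5.0, -2.0), (6.0, -2.0), (5.5, -1.0), (5.5, -1.0), (6.0, 0.0)]
```

apply_moves --plan '[4,-3,0,0,10,0,-5.5,0,0,10,0,-6,0,0,10,1,-6,0,0,10,1,-5.5,0,0,10,1.5,-5.5,0,0,10,2.5,-5.5,0,0,10,2.5,-5,0,0,10,3,-5,0,0,10,3,-5,0,0,10]'

```text
clock: 6.13
tool_pos: [0.4824, -0.1147, 0.1058]
tcp_rot: [0.494, 0.505, -0.486, 0.515]
ft_force: [0.0, 8.6, 4.7]
grip_width: 0.158
```

Run:
```python
from h import *
st()
```

```text
t 6.13 tcp [ 482.4347 -114.724   105.7682] yaw 2.35 tilt [ 0.018  -0.0012] jig [  2.5743 -84.8925] F [0.0354 8.6324 4.676 ] w 13.5
```

apply_moves --plan '[4,-4.5,0,0,10,4,-4,0,0,10,4.5,-3.5,0,0,10,4.5,-3.5,0,0,10,5,-3,0,0,10,5.5,-2.5,0,0,10,5,-2,0,0,10,6,-2,0,0,10,5.5,-1,0,0,10,5.5,-1,0,0,10]'

```text
clock: 6.97
tool_pos: [0.449, -0.1162, 0.0527]
tcp_rot: [0.489, 0.51, -0.489, 0.511]
ft_force: [-11.0, 4.7, 3.9]
grip_width: 0.157
```

Run:
```python
from h import *
st()
```

```text
t 6.97 tcp [ 448.9868 -116.2037   52.7281] yaw 2.46 tilt [ 0.0012 -0.001 ] jig [-30.906  -85.0463] F [-11.0072   4.7021   3.9128] w 13.4
```

apply_moves --plan '[3,1,0,0,10,3,0,0,0,10,2,0,0,0,10,1,0,0,0,10,1,0,0,0,10,0,0,0,0,10,0,0,0,0,10,0,0,0,0,10,0,0,0,0,10,0,0,0,0,10]'

```text
clock: 7.8
tool_pos: [0.4477, -0.1162, 0.0413]
tcp_rot: [0.488, 0.512, -0.49, 0.51]
ft_force: [-13.1, 2.8, 1.2]
grip_width: 0.155
```

Run:
```python
from h import *
st()
```

```text
t 7.80 tcp [ 447.7003 -116.1561   41.3228] yaw 2.50 tilt [-0.0037 -0.0008] jig [-32.1897 -84.9478] F [-13.1373   2.8125   1.2499] w 13.2
```

apply_moves --plan '[0,0,0,0,35,0,0,0,0,35,0,0,0,0,35,0,0,0,0,35,-15,0,0,0,35,-20,0,0,0,35,-15,0,0,0,20,0,0,0,0,0,0,0,0,0,0,0,0,0,0,0]'

```text
clock: 8.63
tool_pos: [0.4487, -0.1155, 0.0884]
tcp_rot: [0.489, 0.51, -0.489, 0.511]
ft_force: [-0.2, -0.9, -0.8]
grip_width: 0.0
```

apply_moves --plan '[0,0,0,0,0,0,0,0,0,0,0,0,0,0,0,4,0,0,0,0,4,0,0,0,0,4,0,0,0,0,0,0,0,0,0,0,0,0,0,0,0,0,0,0,0,0,0,0,0,0]'

```text
clock: 9.47
tool_pos: [0.4483, -0.1153, 0.0763]
tcp_rot: [0.489, 0.511, -0.489, 0.51]
ft_force: [0.3, -0.7, -0.7]
grip_width: -0.002
```

Run:
```python
from h import *
st(); snap('scene','s2.png'); a=load('s2')['img'][:,:,::-1]
cv2.imwrite('pics/c10.png',cv2.resize(a[180:340,230:430],None,fx=4,fy=3.7))
```

```text
t 9.47 tcp [ 448.2888 -115.3241   76.3131] yaw 2.43 tilt [-0.0001  0.0001] jig [-31.5686 -84.1397] F [ 0.33   -0.6861 -0.6949] w -0.1
```

View pics/c10.png

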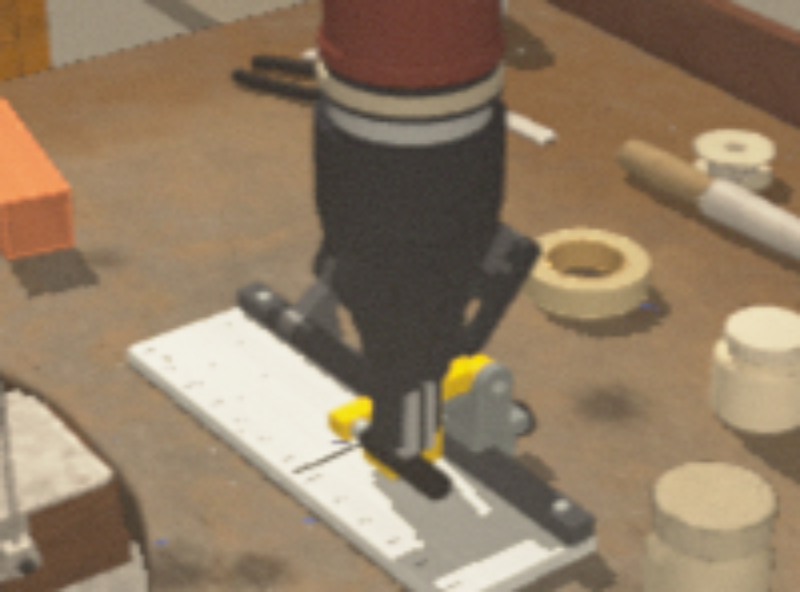

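Stop appears level. I press further for a firm end stop.

apply_moves --plan '[1,0,0,0,0,1,0,0,0,0,1,0,0,0,0,1,0,0,0,0,1,0,0,0,0,0,0,0,0,0,0,0,0,0,0,0,0,0,0,0,0,0,0,0,0,0,0,0,0,0]'

```text
clock: 10.35
tool_pos: [0.4488, -0.1156, 0.0742]
tcp_rot: [0.489, 0.511, -0.489, 0.51]
ft_force: [-6.8, 2.1, 18.6]
grip_width: 0.005
```

Run:
```python
from h import *
st()
```

```text
t 10.35 tcp [ 448.7969 -115.6182   74.1676] yaw 2.45 tilt [-0.001  0.   ] jig [-31.0725 -84.4537] F [-6.7728  2.1156 18.6057] w 0.4
```

apply_moves --plan '[-20,0,0,0,0,-30,0,0,0,80,-35,0,0,0,80,-35,0,0,0,80,-30,0,-20,0,80,0,3,-35,0,80,0,3,-38,0,80,0,3,-38,0,80,0,3,-38,0,80,0,3,-38,0,80]'

```text
clock: 11.18
tool_pos: [0.4542, 0.0938, 0.2216]
tcp_rot: [0.49, 0.51, -0.489, 0.511]
ft_force: [-0.5, -0.7, -0.3]
grip_width: 0.939
```

apply_moves --plan '[0,3,-38,0,80,0,3,-38,0,80,0,3,-38,0,80,0,0,-15,0,80,0,0,0,6.4,80,0,0,0,6.4,80,0,0,0,0,80,0,0,0,0,80,0,0,0,0,80,0,0,0,0,80]'

```text
clock: 12.02
tool_pos: [0.458, 0.221, 0.2213]
tcp_rot: [-0.543, -0.453, 0.543, -0.453]
ft_force: [0.0, 0.2, 0.7]
grip_width: 0.933
```

Run:
```python
from h import *
snap('wrist','w3.png'); snap('top','t3.png'); st()
a=load('t3')['img'][:,:,::-1]
cv2.imwrite('pics/c11.png',cv2.resize(a[215:315,310:470],None,fx=5,fy=5,interpolation=cv2.INTER_CUBIC))
```

```text
t 12.12 tcp [458.0911 221.0511 221.3215] yaw -10.35 tilt [0.0001 0.    ] jig [ -8.4507 251.5832] F [ 0.2735  0.0504 -0.2513] w 79.7
```

View pics/w3.png

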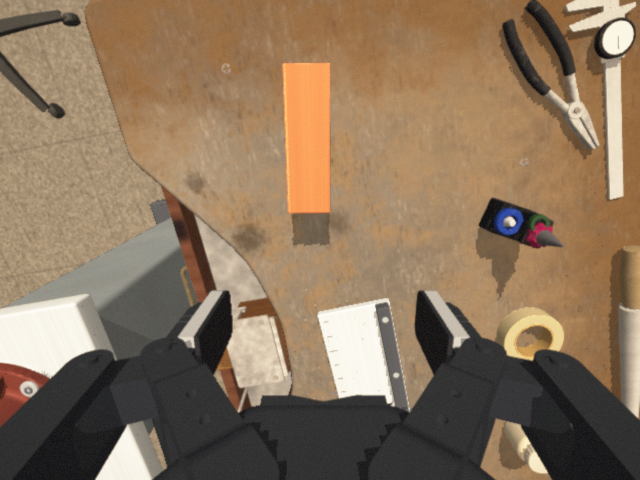

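View pics/c11.png

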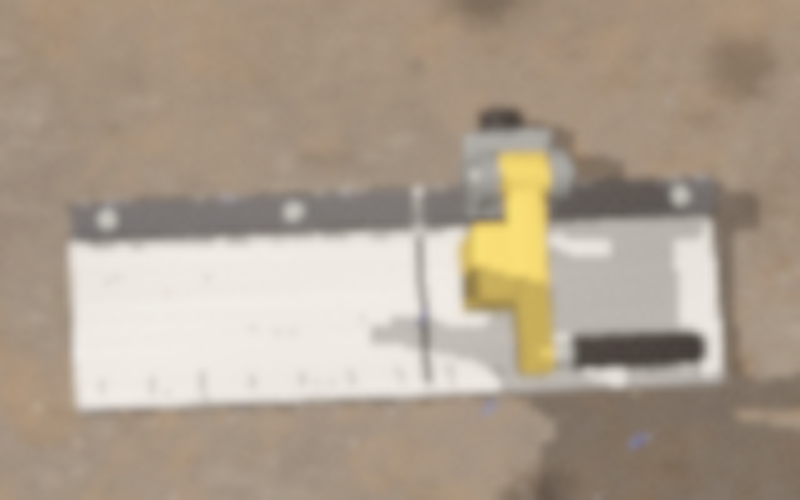

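Run:
```python
from h import *
c=load('w3'); a=c['img'][:,:,::-1]
cv2.imwrite('pics/c12.png',cv2.resize(a[55:225,270:345],None,fx=7,fy=3.5,interpolation=cv2.INTER_CUBIC))
m=((a[:,:,2]>200)&(a[:,:,0]<140)&(a[:,:,1]<200)).astype(np.uint8); n,l,s,ce=cv2.connectedComponentsWithStats(m); k=1+np.argmax(s[1:,4]); print(s[k])
for r in (70,100,140,180,205):
    x=np.where(l[r]==k)[0]; print(r,x.min(),x.max(),a[r,280:296].tolist())
```

```text
[ 282   63   48  151 6740]
70 282 329 [[80, 118, 158], [83, 120, 163], [84, 131, 203], [97, 165, 249], [106, 189, 254], [99, 176, 254], [93, 164, 252], [92, 163, 252], [92, 163, 252], [94, 165, 252], [88, 160, 251], [90, 162, 252], [95, 165, 252], [91, 163, 252], [94, 164, 252], [90, 163, 252]]
100 284 329 [[90, 127, 165], [90, 126, 166], [89, 128, 171], [92, 137, 196], [96, 165, 246], [113, 200, 254], [104, 186, 254], [91, 163, 252], [90, 159, 252], [91, 160, 252], [90, 160, 252], [90, 158, 251], [88, 159, 251], [90, 161, 251], [87, 158, 251], [92, 160, 251]]
140 285 329 [[111, 139, 164], [112, 140, 163], [114, 140, 162], [107, 134, 156], [99, 128, 157], [98, 146, 223], [109, 193, 254], [107, 190, 254], [96, 167, 252], [90, 160, 251], [91, 162, 252], [90, 159, 252], [94, 162, 252], [88, 157, 251], [88, 157, 251], [89, 158, 251]]
180 286 329 [[108, 144, 177], [107, 146, 182], [106, 145, 181], [108, 145, 178], [110, 146, 176], [111, 145, 176], [107, 146, 202], [102, 168, 247], [107, 190, 254], [94, 170, 253], [84, 156, 250], [90, 159, 251], [89, 161, 252], [93, 161, 252], [89, 157, 251], [86, 156, 251]]
205 287 329 [[110, 137, 161], [111, 139, 163], [114, 144, 168], [123, 151, 177], [120, 150, 174], [116, 144, 169], [112, 142, 169], [104, 142, 201], [97, 160, 247], [96, 176, 253], [96, 172, 253], [90, 158, 250], [89, 156, 251], [91, 158, 251], [93, 161, 252], [89, 159, 251]]
```

View pics/c12.png

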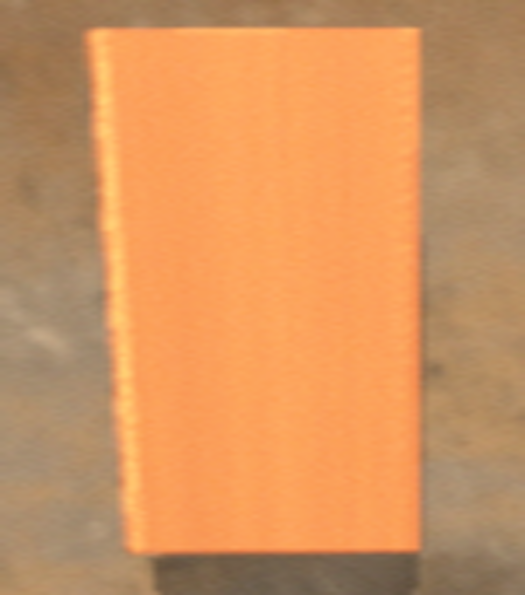

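Run:
```python
from h import *
c=load('w3')
q=np.array([onz(c,u,v,.04) for u,v in [(285,63),(329.5,63),(329.5,212.5),(290.3,212.5)]]);print(q,q.mean(0))
for i in range(4):
    d=q[(i+1)%4]-q[i]; print(np.linalg.norm(d),np.degrees(np.arctan2(d[1],d[0])))
goto(q.mean(0)[:2],.026)
```

```text
[[0.45   0.3558 0.04  ]
 [0.4872 0.3491 0.04  ]
 [0.4646 0.2216 0.04  ]
 [0.4277 0.2283 0.04  ]] [0.4574 0.2887 0.04  ]
0.037713563844762536 -10.311938735286953
0.12950968357620818 -100.00914523972824
0.037503714504712266 169.68948048623307
0.12951189152624198 80.08368822994812
t 12.12 tcp [458.0911 221.0511 221.3215] yaw -10.35 tilt [0.0001 0.    ] jig [ -8.4507 251.5832] F [ 0.2735  0.0504 -0.2513] w 79.7
shift tool mm [195.3239 -12.8472 -66.4079]
```

apply_moves --plan '[0,-7,-33,0,80,0,-7,-33,0,80,35,0,0,0,80,35,0,0,0,80,35,0,0,0,80,30,0,0,0,80,30,0,0,0,80,20,0,0,0,80,10,0,0,0,80,0,0,0,0,80]'

```text
clock: 12.95
tool_pos: [0.4539, 0.2875, 0.0236]
tcp_rot: [-0.541, -0.453, 0.545, -0.452]
ft_force: [-0.5, 0.6, -0.0]
grip_width: 0.935
```

apply_moves --plan '[0,0,0,0,80,0,0,0,0,70,0,0,0,0,60,0,0,0,0,50,0,0,0,0,35,0,0,0,0,35,0,0,0,0,35,0,0,0,0,35,0,0,0,0,35,0,0,0,0,35]' --force 30

```text
clock: 13.78
tool_pos: [0.4571, 0.2894, 0.0278]
tcp_rot: [0.544, 0.453, -0.542, 0.453]
ft_force: [-1.3, -0.8, 6.7]
grip_width: 0.46
```

Run:
```python
from h import *
st()
```

```text
t 13.78 tcp [457.0854 289.3784  27.7984] yaw -10.36 tilt [0.0019 0.0009] jig [ -6.7492 319.8968] F [-1.2632 -0.8182  6.7204] w 39.3
```

apply_moves --plan '[-15,0,0,0,35,-25,0,0,0,35,-25,0,0,0,35,-20,0,0,0,35,0,0,0,-6.3,35,0,0,0,-6.3,35,0,0,20,0,35,0,0,35,0,35,0,0,35,0,35,0,0,35,0,35]'

```text
clock: 14.62
tool_pos: [0.4598, 0.1628, 0.1105]
tcp_rot: [0.489, 0.51, -0.49, 0.51]
ft_force: [1.0, -0.5, -3.3]
grip_width: 0.458
```

apply_moves --plan '[0,1,35,0,35,0,1,35,0,35,0,1,30,0,35,0,1,20,0,35,0,1,15,0,35,0,1,10,0,35,0,0,0,0,35,0,0,0,0,35,0,0,0,0,35,0,0,0,0,35]'

```text
clock: 15.45
tool_pos: [0.4723, 0.0203, 0.1111]
tcp_rot: [0.49, 0.51, -0.49, 0.51]
ft_force: [0.5, 0.1, -2.8]
grip_width: 0.461
```

Run:
```python
from h import *
st(); snap('scene','s3.png'); snap('wrist','w4.png')
```

```text
t 15.45 tcp [472.3227  20.2549 111.0834] yaw 2.31 tilt [-0.0006  0.0004] jig [-2.1835 50.3809] F [ 0.461   0.1227 -2.7568] w 39.4
```

View pics/s3.png

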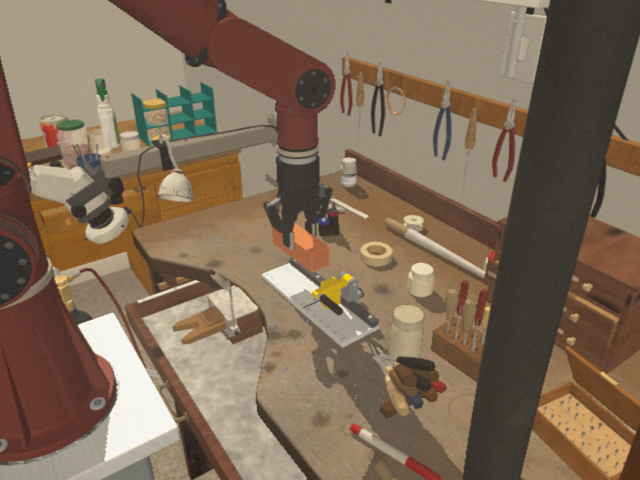

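View pics/w4.png

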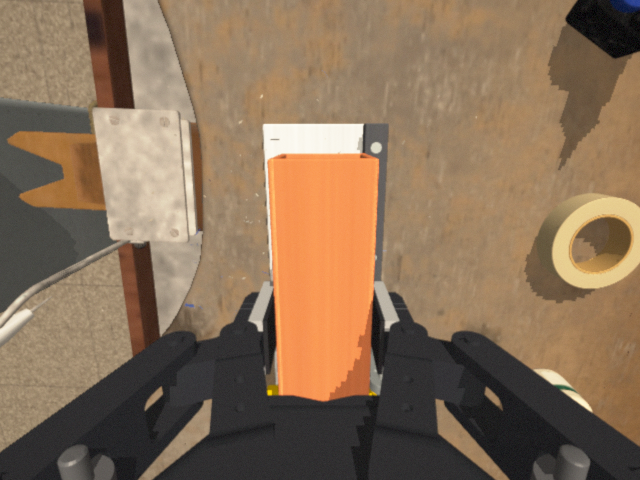

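apply_moves --plan '[15,0,0,0,35,15,0,0,0,35,15,0,0,0,35,12,0,0,0,35,8,0,0,0,35,5,0,0,0,35,1,0,0,0,35,1,0,0,0,35,0,0,0,0,35,0,0,0,0,35]'

```text
clock: 16.38
tool_pos: [0.4734, 0.0192, 0.04]
tcp_rot: [0.49, 0.509, -0.49, 0.51]
ft_force: [0.0, -0.2, -2.9]
grip_width: 0.458
```

Run:
```python
from h import *
st()
```

```text
t 16.38 tcp [473.4072  19.2386  40.0486] yaw 2.24 tilt [ 0.0016 -0.0002] jig [-1.1401 49.3225] F [ 0.0297 -0.2474 -2.8975] w 39.1
```

apply_moves --plan '[1,0,0,0,35,1,0,0,0,35,0.5,0,0,0,35,0,0,0,0,35,0,1,0,0,35,0,1,0,0,35,0,1,0,0,35,0,1,0,0,35,0,1,0,0,35,0,0,0,0,35]'

```text
clock: 17.22
tool_pos: [0.4769, 0.0194, 0.0378]
tcp_rot: [0.489, 0.51, -0.491, 0.509]
ft_force: [-6.8, -0.2, 8.6]
grip_width: 0.455
```

Run:
```python
from h import *
st()
```

```text
t 17.22 tcp [476.9144  19.3643  37.8181] yaw 2.25 tilt [-0.0028 -0.0002] jig [ 2.3693 49.3091] F [-6.7739 -0.1516  8.5918] w 38.8
```

apply_moves --plan '[-0.5,1,0,0,35,0,1,0,0,35,0,1,0,0,35,0,0,0,0,35,0,0,1,0,35,0,0,1,0,35,0,0,1,0,35,0,0,1,0,35,0,0,1,0,35,0,0,0,0,35]'

```text
clock: 18.05
tool_pos: [0.4789, 0.0173, 0.0379]
tcp_rot: [0.49, 0.512, -0.49, 0.507]
ft_force: [-6.9, 9.8, 11.8]
grip_width: 0.463
```

Run:
```python
from h import *
st()
```

```text
t 18.05 tcp [478.935   17.3225  37.8538] yaw 2.19 tilt [-0.0051  0.0052] jig [ 4.3074 47.1889] F [-6.9253  9.7773 11.8275] w 39.5
```

apply_moves --plan '[-1,0,0,0,35,0,0,0,0,35,0,0,1,0,35,0,0,1,0,35,0,0,0,0,35,0,0,0,0,35,0,0,0,0,35,0,0,0,0,35,0,0,0,0,35,0,0,0,0,35]'

```text
clock: 18.88
tool_pos: [0.479, 0.014, 0.0378]
tcp_rot: [0.49, 0.511, -0.491, 0.508]
ft_force: [-5.4, 5.2, 4.9]
grip_width: 0.464
```

Run:
```python
from h import *
st()
```

```text
t 18.88 tcp [479.0254  14.0006  37.8469] yaw 2.22 tilt [-0.0045  0.0027] jig [ 4.2662 43.8661] F [-5.4197  5.206   4.8727] w 39.7
```

apply_moves --plan '[0,0,1,0,35,0,0,0,0,35,0,0,1,0,35,0,0,0,0,35,0,0,1,0,35,0,0,0,0,35,0,0,0,0,35,0,0,0,0,35,0,0,0,0,35,0,0,0,0,35]'

```text
clock: 19.72
tool_pos: [0.4792, 0.011, 0.0379]
tcp_rot: [0.49, 0.511, -0.491, 0.508]
ft_force: [-5.5, 5.4, 4.5]
grip_width: 0.464
```

Run:
```python
from h import *
st()
```

```text
t 19.72 tcp [479.1691  11.029   37.8652] yaw 2.22 tilt [-0.0044  0.0028] jig [ 4.2921 40.891 ] F [-5.5237  5.3727  4.4737] w 39.6
```

apply_moves --plan '[0,0,1,0,35,0,0,0,0,35,0,0,1,0,35,0,0,0,0,35,0,0,0,0,35,0,0,0,0,35,0,0,0,0,35,0,0,0,0,35,0,0,0,0,35,0,0,0,0,35]'

```text
clock: 20.55
tool_pos: [0.4792, 0.0106, 0.0379]
tcp_rot: [0.491, 0.512, -0.49, 0.507]
ft_force: [-4.9, 11.0, 5.0]
grip_width: 0.458
```

Run:
```python
from h import *
st()
```

```text
t 20.55 tcp [479.2038  10.5755  37.8784] yaw 2.18 tilt [-0.0044  0.0056] jig [ 4.3088 40.4365] F [-4.9327 10.9812  4.9769] w 39.1
```

apply_moves --plan '[0,0,0,0,45,0,0,0,0,55,0,0,0,0,60,0,0,0,0,60,0,0,0,0,60,-15,0,0,0,60,-20,0,0,0,60,-30,0,0,0,60,-30,0,0,0,60,-30,0,0,0,60]'

```text
clock: 21.38
tool_pos: [0.4808, 0.0073, 0.1644]
tcp_rot: [0.49, 0.51, -0.49, 0.509]
ft_force: [0.4, 0.1, 0.4]
grip_width: 0.7
```

apply_moves --plan '[-40,0,0,0,30,-40,0,-20,0,0,0,0,-20,0,0,0,0,0,0,0,0,0,0,0,0,0,0,0,0,0,0,0,0,0,0,0,0,0,0,0,0,0,0,0,0,0,0,0,0,0]'

```text
clock: 22.22
tool_pos: [0.4793, 0.0458, 0.2398]
tcp_rot: [0.49, 0.51, -0.491, 0.509]
ft_force: [-0.2, 0.9, 2.2]
grip_width: 0.0
```

Run:
```python
from h import *
st(); snap('scene','s4.png'); snap('wrist','w5.png'); snap('top','t4.png')
a=load('s4')['img'][:,:,::-1]; cv2.imwrite('pics/c13.png',cv2.resize(a[230:350,250:410],None,fx=5,fy=5,interpolation=cv2.INTER_CUBIC))
```

```text
t 22.22 tcp [479.283   45.7682 239.7815] yaw 2.19 tilt [-0.0015 -0.    ] jig [ 5.7818 75.5985] F [-0.2429  0.907   2.2375] w 0.0
```

View pics/c13.png

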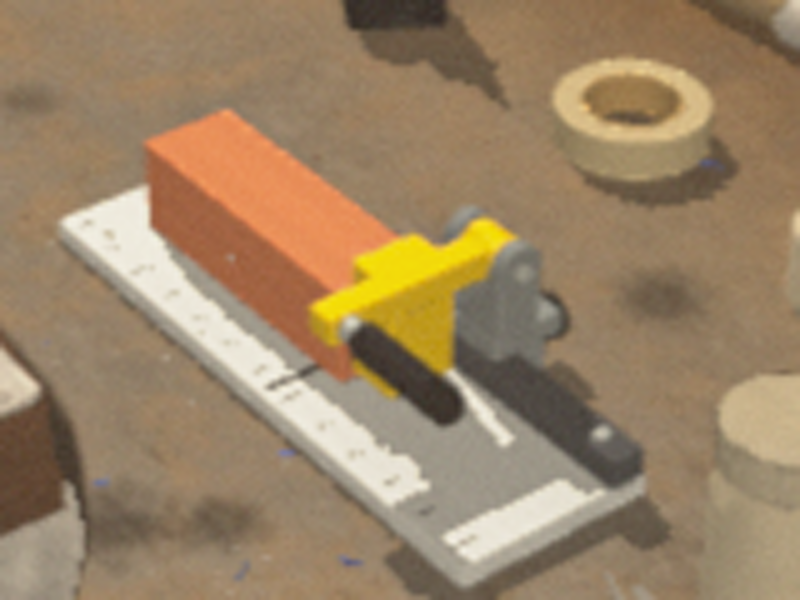

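View pics/w5.png

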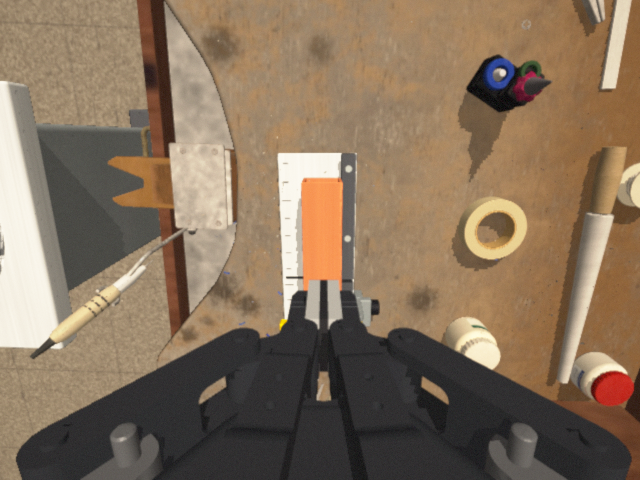

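apply_moves --plan '[0,-25,15,0,0,0,-28,15,0,0,40,0,0,0,0,40,0,0,0,0,40,0,0,0,0,40,0,0,0,0,30,0,0,0,0,15,0,0,0,0,0,0,0,0,0,0,0,0,0,0]'

```text
clock: 23.2
tool_pos: [0.4272, 0.0142, 0.035]
tcp_rot: [0.49, 0.51, -0.491, 0.509]
ft_force: [0.4, -0.4, 0.4]
grip_width: -0.001
```

Run:
```python
from h import *
st()
```

```text
t 23.20 tcp [427.1874  14.1786  35.0343] yaw 2.23 tilt [-0.0022  0.0002] jig [-47.524   46.0971] F [ 0.3584 -0.4049  0.4232] w -0.1
```

apply_moves --plan '[0,4,0,0,0,0,4,0,0,0,0,3,0,0,0,0,2,0,0,0,0,2,0,0,0,0,1,0,0,0,0,1,0,0,0,0,1,0,0,0,0,0,0,0,0,0,0,0,0,0]'

```text
clock: 24.03
tool_pos: [0.4451, 0.0149, 0.0353]
tcp_rot: [0.49, 0.51, -0.49, 0.509]
ft_force: [-1.2, -0.1, 0.9]
grip_width: -0.002
```

Run:
```python
from h import *
st()
```

```text
t 24.03 tcp [445.077   14.9111  35.2913] yaw 2.24 tilt [-0.0015  0.0001] jig [-29.6194  46.1205] F [-1.1593 -0.0733  0.8956] w -0.2
```

apply_moves --plan '[0,1,0,0,0,0,1,0,0,0,0,1,0,0,0,0,1,0,0,0,0,1,0,0,0,0,0,0,0,0,0,0,0,0,0,0,0,0,0,0,0,0,0,0,0,0,0,0,0,0]'

```text
clock: 24.87
tool_pos: [0.4452, 0.0152, 0.0343]
tcp_rot: [0.487, 0.513, -0.493, 0.506]
ft_force: [-12.6, -1.5, 9.4]
grip_width: 0.0
```

Run:
```python
from h import *
st()
```

```text
t 24.87 tcp [445.1533  15.1562  34.2788] yaw 2.29 tilt [-0.0131  0.0001] jig [-29.5335  46.3624] F [-12.5801  -1.4699   9.3627] w 0.0
```

apply_moves --plan '[0,-10,0,0,0,0,-10,0,0,0,-30,0,0,0,0,-30,0,-20,0,0,0,0,-35,0,0,0,20,-30,0,0,0,30,0,0,0,0,0,0,0,0,30,0,0,0,0,30,0,0,0,0]'

```text
clock: 25.7
tool_pos: [0.481, 0.1015, 0.0373]
tcp_rot: [0.492, 0.508, -0.488, 0.512]
ft_force: [0.1, 0.4, -1.1]
grip_width: -0.001
```

Run:
```python
from h import *
st()
```

```text
t 25.70 tcp [480.9885 101.4796  37.3447] yaw 2.26 tilt [0.0085 0.0006] jig [  9.6927 131.1987] F [ 0.0646  0.3817 -1.0515] w -0.1
```

apply_moves --plan '[0,-1,3,0,0,0,0,3,0,0,0,0,3,0,0,0,0,2,0,0,0,0,2,0,0,0,0,1,0,0,0,0,1,0,0,0,0,1,0,0,0,0,0,0,0,0,0,0,0,0]'

```text
clock: 26.53
tool_pos: [0.4783, 0.0863, 0.0368]
tcp_rot: [0.492, 0.509, -0.489, 0.51]
ft_force: [-0.2, 4.6, 4.4]
grip_width: -0.001
```

Run:
```python
from h import *
st()
```

```text
t 26.53 tcp [478.3178  86.3314  36.8202] yaw 2.19 tilt [0.0027 0.0024] jig [  6.4241 116.1681] F [-0.1624  4.5655  4.4171] w -0.1
```

apply_moves --plan '[0,0,1,0,0,0,0,1,0,0,0,0,1,0,0,0,0,0,0,0,0,0,0,0,0,0,0,0,0,0,0,0,0,0,0,0,0,0,0,0,0,0,0,0,0,0,0,0,0,0]'

```text
clock: 27.37
tool_pos: [0.4784, 0.086, 0.0369]
tcp_rot: [0.493, 0.51, -0.488, 0.508]
ft_force: [-0.3, 14.3, 4.3]
grip_width: 0.0
```

Run:
```python
from h import *
st()
```

```text
t 27.37 tcp [478.3736  85.9846  36.8658] yaw 2.09 tilt [0.0028 0.0074] jig [  6.4661 115.8193] F [-0.2662 14.3005  4.2986] w 0.0
```

apply_moves --plan '[0,0,-8,0,0,0,0,-8,0,0,-35,0,0,0,0,-35,0,0,0,0,-35,0,0,0,0,0,-8,35,0,0,0,-10,38,0,0,0,-10,38,0,0,0,-10,38,0,50,0,0,35,0,50]'

```text
clock: 28.2
tool_pos: [0.4435, -0.0886, 0.1402]
tcp_rot: [0.489, 0.51, -0.491, 0.509]
ft_force: [0.7, 0.5, -0.7]
grip_width: 0.27
```

apply_moves --plan '[0,0,32,0,50,0,0,0,0,50,0,0,0,0,50,0,0,0,0,50,0,0,0,0,50,0,0,0,0,50,0,0,0,0,50,0,0,0,0,50,0,0,0,0,50,0,0,0,0,50]'

```text
clock: 29.03
tool_pos: [0.4471, -0.1188, 0.1406]
tcp_rot: [0.49, 0.51, -0.49, 0.51]
ft_force: [-0.2, 0.2, 0.6]
grip_width: 0.587
```

Run:
```python
from h import *
goto(fromjig([-.0320,-.0845]),.047)
```

```text
t 29.03 tcp [ 447.0717 -118.836   140.5935] yaw 2.28 tilt [ 0. -0.] jig [-32.9239 -87.6007] F [-0.1764  0.1597  0.5853] w 50.1
shift tool mm [93.5934  0.9241 -3.1048]
```

Descend and grip the handle.

apply_moves --plan '[25,1,-3,0,50,30,0,0,0,50,28,0,0,0,50,10,0,0,0,50,0,0,0,0,40,0,0,0,0,30,0,0,0,0,20,0,0,0,0,10,0,0,0,0,10,0,0,0,0,10]' --force 20

```text
clock: 29.87
tool_pos: [0.4475, -0.1169, 0.0492]
tcp_rot: [0.489, 0.51, -0.491, 0.51]
ft_force: [-5.6, -1.7, 3.5]
grip_width: 0.152
```

Run:
```python
from h import *
st()
import numpy as np
q=np.radians(np.linspace(0,105,23)); x=-70*np.cos(q); z=70*np.sin(q)
x=np.round(x*2)/2; z=np.round(z*2)/2
print([(float(-b),float(a)) for a,b in zip(np.diff(x),np.diff(z))])
```

```text
t 29.87 tcp [ 447.4744 -116.9292   49.2106] yaw 2.30 tilt [-0.0016 -0.0015] jig [-32.446  -85.7113] F [-5.6218 -1.6596  3.4722] w 13.0
[(-6.0, 0.0), (-5.5, 1.0), (-6.0, 1.0), (-5.5, 2.0), (-5.5, 2.0), (-5.0, 2.5), (-5.0, 3.0), (-5.0, 3.5), (-4.0, 4.0), (-4.5, 4.0), (-3.5, 4.5), (-3.5, 4.5), (-3.0, 5.0), (-2.5, 5.5), (-2.0, 5.5), (-1.5, 5.5), (-1.0, 5.5), (-1.0, 6.0), (-0.0, 6.0), (0.5, 5.5), (0.5, 6.0), (1.5, 5.5)]
```

apply_moves --plan '[-6,0,0,0,10,-5.5,1,0,0,10,-6,1,0,0,10,-5.5,2,0,0,10,-5.5,2,0,0,10,-5,2.5,0,0,10,-5,3,0,0,10,-5,3.5,0,0,10,-4,4,0,0,10,-4.5,4,0,0,10]'

```text
clock: 30.7
tool_pos: [0.4649, -0.1162, 0.0998]
tcp_rot: [0.485, 0.514, -0.494, 0.507]
ft_force: [-18.0, -5.7, 9.9]
grip_width: 0.153
```

Run:
```python
from h import *
st()
```

```text
t 30.70 tcp [ 464.8822 -116.1873   99.8394] yaw 2.40 tilt [-0.0159 -0.0018] jig [-15.0224 -85.6595] F [-18.0018  -5.7133   9.8545] w 13.1
```

apply_moves --plan '[-1,4.5,0,0,10,-2,4.5,0,0,10,-2,5,0,0,10,-2,5.5,0,0,10,-2,5.5,0,0,10,-1.5,5.5,0,0,10,-1,5.5,0,0,10,-1,6,0,0,10,0,6,0,0,10,0.5,5.5,0,0,10]'

```text
clock: 31.53
tool_pos: [0.5259, -0.1136, 0.1145]
tcp_rot: [0.491, 0.509, -0.49, 0.511]
ft_force: [-3.5, -1.0, 5.3]
grip_width: 0.152
```

Run:
```python
from h import *
st()
```

```text
t 31.53 tcp [ 525.8909 -113.5598  114.524 ] yaw 2.24 tilt [ 0.0029 -0.0011] jig [ 46.0425 -85.4505] F [-3.5204 -1.0175  5.3226] w 13.0
```

apply_moves --plan '[0,3,0,0,10,1,3,0,0,10,0,0,0,0,10,0,0,0,0,10,0,0,0,0,10,0,0,0,0,30,0,0,0,0,45,0,0,0,0,45,0,0,0,0,45,0,0,0,0,45]'

```text
clock: 32.37
tool_pos: [0.5301, -0.1128, 0.1102]
tcp_rot: [0.49, 0.51, -0.49, 0.509]
ft_force: [-0.3, -0.5, -0.9]
grip_width: 0.527
```

apply_moves --plan '[-20,0,0,0,45,-35,0,0,0,45,-40,0,0,0,45,-40,0,0,0,45,-30,0,-30,0,45,0,-30,-30,0,45,0,-35,-20,0,45,0,-35,0,0,45,0,0,0,0,45,0,0,0,0,45]'

```text
clock: 33.2
tool_pos: [0.4264, -0.0374, 0.2745]
tcp_rot: [0.49, 0.51, -0.49, 0.51]
ft_force: [1.0, 0.0, 1.4]
grip_width: 0.525
```

Run:
```python
from h import *
st(); snap('scene','s5.png'); snap('wrist','w6.png'); snap('top','t5.png')
a=load('s5')['img'][:,:,::-1]; cv2.imwrite('pics/c14.png',cv2.resize(a[230:350,250:410],None,fx=5,fy=5,interpolation=cv2.INTER_CUBIC))
```

```text
t 33.20 tcp [426.3639 -37.4273 274.517 ] yaw 2.25 tilt [ 0.0004 -0.    ] jig [-50.3909  -5.4356] F [1.0264 0.0153 1.3755] w 44.8
```

View pics/c14.png

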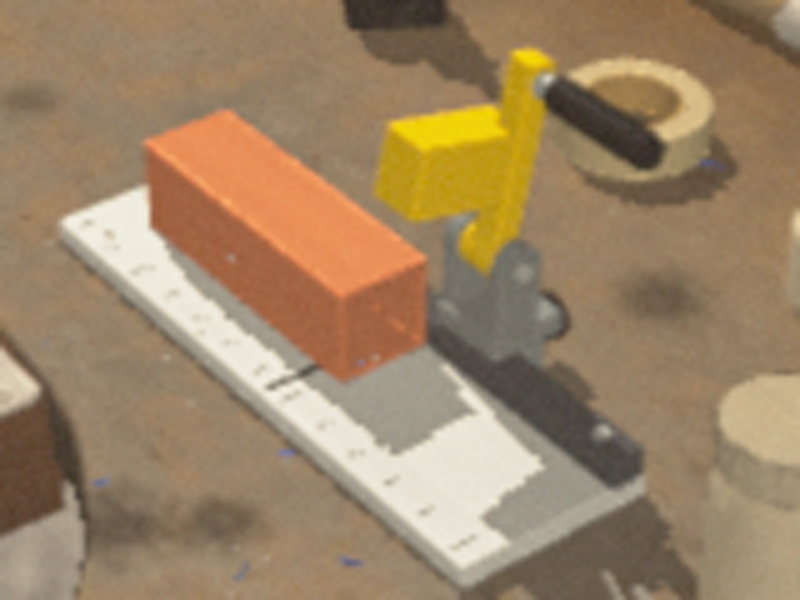

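View pics/t5.png

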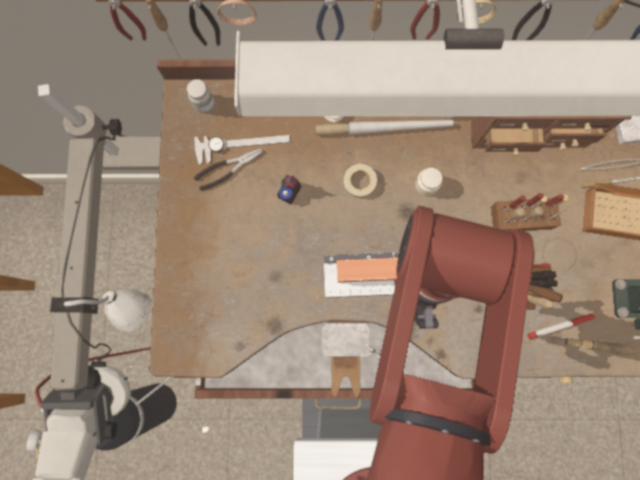

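View pics/w6.png

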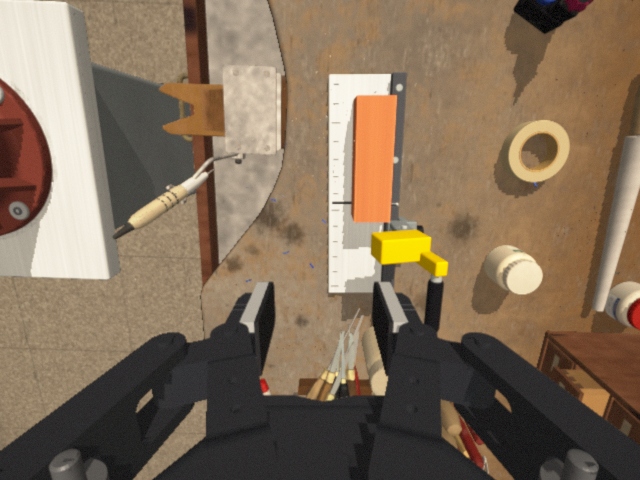

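Run:
```python
from h import *
st()
def mk(f,c0): 
    a=load(f)['img'].astype(int); m=((a[:,:,0]-a[:,:,2]>70)&(a[:,:,0]-a[:,:,1]>55)).astype(np.uint8)
    n,l,s,ce=cv2.connectedComponentsWithStats(m); k=1+np.argmax(s[1:,4]); return (l==k).astype(np.uint8),s[k]
m4,s4=mk('s4',0);m5,s5=mk('s5',0);print(s4,s5, 'changed left part',(m4!=m5)[:,:315].sum(),(m4!=m5).sum())
c=load('w6'); m,s=mk('w6',0); print(s)
r=cv2.minAreaRect(cv2.findNonZero(m)); print(r)
a=load('w6')['img'][:,:,::-1]; cv2.imwrite('pics/c15.png',cv2.resize(a[65:300,320:460],None,fx=4,fy=2.5,interpolation=cv2.INTER_CUBIC))
```

```text
t 33.35 tcp [428.9761 -38.3428 275.5468] yaw 2.21 tilt [ 0.0015 -0.0003] jig [-47.817   -6.4539] F [ 0.0079  0.4436 -0.7661] w 44.9
[ 279  252   51   54 1279] [ 279  252   56   54 1689] changed left part 30 414
[ 353   95   44  128 5028]
((374.0844421386719, 158.46067810058594), (41.011959075927734, 128.0894775390625), 1.5911403894424438)
```

View pics/c15.png

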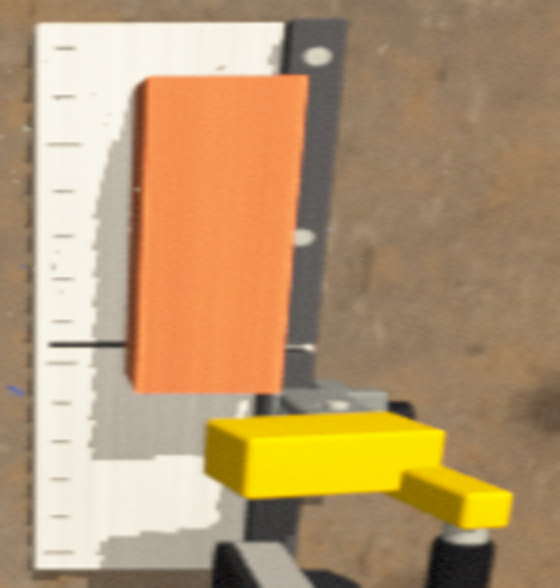

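Run:
```python
from h import *
c=load('w6')
q=np.array([tojig(onz(c,x/4+319.6,y/2.5+64.7,.05)) for x,y in [(147,77),(307,77),(280,392),(138,392)]])*1e3; print(q)
for n,x,y,z in [('bed',36,570,.01),('bedfar',36,25,.01),('fence',288,25,.022)]: print(n,tojig(onz(c,x/4+319.6,y/2.5+64.7,z))*1e3)
t=load('t5');u=load('top0')
for n,(x,y) in dict(tape=(360,180),jar=(430,180),wax=(289,190)).items():
    print(n,np.abs(t['img'][y-25:y+25,x-25:x+25].astype(int)-u['img'][y-25:y+25,x-25:x+25]).mean())
```

```text
[[-15.3848 104.1131]
 [ 24.2236 104.0902]
 [ 24.6452 -24.4306]
 [-14.3604 -24.3858]]
bed [ -41.2997 -129.8502]
bedfar [-42.2773 129.2541]
fence [ 23.6795 127.3263]
tape 6.111466666666667
jar 5.8528
wax 5.8125333333333336
```

Run:
```python
from h import *
print(manip.job_done()); st()
```

```text
the job is handed in; nothing more can be done
None
the job is handed in; nothing more can be done
```

The job is handed in at about 33 s of the 67 s allowed. No verdict was reported.

- **What I did:** I swung the yellow stop down by its handle, then pressed it onto its end stop; at about 18 N it moved no further. I laid the offcut on the bed, pushed it against the fence (it held at about 13 N), and butted its end against the blade (it held at about 14 N). Then I swung the stop back past upright and moved the arm clear.
- **Offcut position:** the last wrist picture shows its fence side at 24.2 to 24.6 mm, against the fence face at 25 mm. Its butted end is at -24.4 mm, against a gauge plane of about -24.5 mm. The measurements are good to 1 or 2 mm.
- **Leaving the gauge:** before-and-after scene pictures show no visible shift of the offcut as the stop went up.
- **Stop angle:** about 100°, just past upright, judged from the gripper's position and the scene picture.
- **Tape roll, jar, wax block:** unchanged in the top view.
- **Disagreements:** The wrist force read 15 to 26 N when I first gripped the handle. The handle slipped about 5 mm in the pads during the upswing. The last wrist picture was taken while the arm was still settling. The highest wrist force I saw was about 26 N, but I read it only between moves, so a brief peak could have been missed.

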